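Twist a pen cup off the nested stack and lay it in its leaning rest

TASK

Take the orange pen cup off the top of the nested stack: lift it a little and twist it anticlockwise (seen from above) to free its lugs from the cup below, leaving the lower cups where they are. Lay it, mouth up, in the empty leaning desk rest, and let it settle fully home in the saddles against the end plate while you still hold it, before letting go. Leave everything else on the desk as it stands.

Things in the scene. Friction and masses are not known exactly. Their poses are not given: they have to be found in the camera images.
- cup_top: ORANGE plastic pen cup, 0.12 kg, top of three identical nested cups. Origin: centre of its underside; z along its axis to the mouth. 105 mm high. Solid round foot, radius 23.5 mm, up to 45 mm; then a shoulder and a plain cylinder of outer radius 29 mm up to the rim, wall 3 mm, open at the top, inner floor at 50 mm. Its origin is 60 mm above the white cup's, x axes parallel within 3 degrees.
- cup_grip (a point): on the orange cup's axis, 84 mm above its origin: the height to grip, 58 mm across. The rim has two J-slots (empty here), each from 11 degrees clockwise to 60 degrees anticlockwise of the cup's +x and -x, reaching 27 mm below the rim; the walls between are plain: best grip across the directions 114.5 and 294.5 degrees anticlockwise of the cup's +x.
- cup_lug (a point): outer end of one of the orange cup's two dark steel lugs (on the foot's +x side; the other is opposite on -x): 6 mm wide, from 20 to 26 mm above the cup's origin, reaching out to radius 34 mm. Nested, the lugs lie in the pockets of the white cup's J-slots and the shoulder rests on the white cup's rim, with 2.5 mm play around the foot.
- mid_slot (a point): white cup, at its rim, middle of one J-slot's gate (42 degrees anticlockwise of its +x; the other is opposite). To free the orange cup: raise it 9 mm (5 to 13; lower, a sill stops the twist; higher, the slot's roof catches the lugs and lifts the white cup), turn it 42 degrees (30 to 52) anticlockwise seen from above, then lift; its foot is clear once 46 mm up.
- cup_rim (a point): centre of the mouth of the orange cup, level with its rim (105 mm from its origin along its axis)
- cup_mid: WHITE cup, identical, loose, 0.12 kg, nested in the grey cup below in the same way, x axes within 3 degrees; stays where it is. Origin: centre of its underside, axes as for the orange cup.
- stack_base: GREY cup, identical in shape, fixed on a dark steel disc 90 mm across and 8 mm thick that is fixed to the desk. Origin: centre of the disc's underside, on the desk; z up; x axis as the cups'. The whole stack is 233 mm high.
- rest_free: the EMPTY leaning rest, light grey metal on a 160 x 90 x 8 mm steel plate, fixed to the desk. Origin: centre of the plate's underside; z up. It holds one cup leaning 35 degrees from vertical, mouth up and towards the rest's -x. Two V saddles carry the foot (3 to 15 mm from the cup's underside) and the wide part (50 to 61 mm from it); an end plate carries the underside.
- rest_open (a point): a point 60 mm from rest_seat in the direction to which the saddles are open, (0.819, 0, 0.574) in the rest's frame. The saddles reach 34 mm to each side of the cup's axis. Between them the lugs have room whichever way they point, but slid in along the axis they may catch the upper saddle: bring the cup in from the open side. Any turn of the cup about its own axis will do.
- rest_seat (a point): where the origin of the cup lies when it is home in the empty rest (at 30, 0, 50 mm in the rest's frame). From here the axis of the seated cup runs along (-0.574, 0, 0.819) in the rest's frame. Site axes: as the rest's.
- rest_rim (a point): where the centre of the cup's mouth lies when it is home in the empty rest (105 mm from rest_seat along that axis)
- rest_full: the OCCUPIED rest, the same make, fixed, with a green cup in it that holds three pens; origin and axes as for the empty rest; the pens reach 180 mm above the desk, 60 mm beyond the plate's origin towards its -x. Bystander, not to be used.
- lamp: desk lamp, loose, 1.8 kg: black disc foot, radius 45 mm, 16 mm thick; upright steel pole, radius 7 mm, from the foot's centre to 420 mm height, then a short arm along its own +x to a green shade (radius 42 mm, 405 to 455 mm high, 120 mm out). Too tall to reach over: go round the pole on the robot's side. Origin: centre of the foot's underside. Bystander.
- mug: white mug, radius 40 mm, 90 mm high, handle towards its +y, loose; origin: centre of its underside. Bystander.
- house: model of a house on a 130 x 170 mm board, 90 mm high, cork walls and grey roofs, loose; origin: centre of the board's underside. Bystander.
- tape: black tape dispenser 120 x 50 mm (long side along its x), 60 mm high, loose; origin: centre of its underside. Bystander.

How it is judged:
By the outcome, as a careful person would: the job done as asked, in the order asked, and still so for the second after the job is handed in, with the robot touching nothing.
It also fails if it takes over 64 s, if anything falls off the work surface, if the arm or the gripper's body presses on something with over 40 N, if the wrist force passes 120 N, or if a joint passes its speed limit or range.

ROBOT

A 6-joint arm with a two-finger parallel gripper is mounted at the origin on the work surface. World frame = base frame: x ahead of the robot, y to its left, z up, the work surface at z = 0. Lengths are in m, angles in rad, forces in N, time in s.
With the tool pointing down it reaches from about 0.35 to 1 m from the base axis. Payload 7.1 kg.
Tool frame: the origin (TCP) lies between the finger pads; the fingertips stand 22 mm ahead of it and the grasp point (between the pads) lies 3 mm ahead of it; x points along the fingers, y is the direction in which the jaws open and shut, and the axes are right-handed (so a half turn about x gives the same grasp; the last joint's range is limited). The gripper opens to 85 mm and grips with 20 to 120 N. Pads are 22 mm wide; open, the fingers measure 114 mm over their backs; the gripper's body (76 mm by 85 mm) begins 54 mm behind the grasp point. The pads swing forward as they close: fully open they stand 13 mm farther back than shut.
Start: joints at [-1.167, 0.423, 1.63, -0, 1.089, -0.019], TCP at [0.256, -0.57, 0.253] pointing down, gripper open.
Joint ranges: [-3, 3], [-0.9, 2.11], [0.09, 2.58], [-1.31, 4.45], [0.11, 2.69], [-2.54, 2.54]. Speed limits (rad/s): [2.39, 2.39, 3.01, 3.14, 3.14, 3.14].

INTERFACE

Orientations are given as a rotation vector (axis times angle).
In Python, from rig import manip gives the robot as it stands. The module is installed in compiled form; this text tells all that it offers. Calls block until the motion is done:
- manip.move_to(position, orientation): joint-space move of the TCP to a pose.
- manip.servo_line(position, orientation=None, rate=0.15): straight line of the TCP; orientation=None keeps the orientation; rate is the mean speed in m/s.
- manip.set_joints(angles): joint-space move.
- manip.command_gripper(opening, f_grip=None): finger opening in m; f_grip is the grip in N (None keeps the last); returns when the fingers have stopped.
- manip.hold(seconds).
- manip.solve_ik(position, orientation): joint angles nearest the present ones, or None.
- manip.camera(name): name is "scene" or "top" or "wrist"; returns a dict with "image" (480x640x3 uint8, red, green, blue), "fx", "fy", "cx", "cy" (pixels), "cam_to_world" (4x4, takes a point from camera to world coordinates); the wrist camera has in their place "mount" (4x4, takes a point from camera to tool coordinates, whose origin is the TCP and whose axes are the tool frame's). Camera axes: x right, y down, z forward; pixel columns grow to the right and rows downward; lengths in m; the calibration is good to about 2 mm. The wrist camera is an equidistant fisheye: a pixel r from the principal point sees the ray r / f radians off the axis. A picture is of the moment at which its call begins: read the wrist's pose just before it. There is no depth.
A pose or a line that the arm cannot do raises manip.IKError and nothing moves.
- manip.sign_off(): hands the job in, once; it reports no verdict.
Readings, each from a call of its own:
- manip.get_time(): time.
- manip.get_joint_positions(): joint angles.
- manip.get_joint_vel(): joint speeds.
- manip.get_tau(): joint torques, N m.
- manip.get_position(): TCP position.
- manip.get_ee_rot(): TCP orientation.
- manip.get_contact_force(): force on the tool from outside, world axes, zero at the start.
- manip.get_torque(): the same for the moment, N m.
- manip.get_width(): finger opening in m.
Only numpy, scipy, OpenCV 4.12 (cv2) and the standard library are available. Lean on these libraries where they do the work, as an engineer would, in place of code of your own. Each camera call takes 0.05 s, during which the arm holds its last target.

## Working session

There is one attempt and no reset: what is moved stays moved. The work goes in short steps, each a Python script; the robot and the scene stay as the last script left them, time stands still between calls to the robot, and variables do not carry over. Pictures are saved under pics/ and viewed, and the job is handed in when it is done.

```bash
mkdir -p pics; python3 - <<'E'
from rig import manip
import cv2,numpy as np,json
print(manip.get_time())
for n in ["scene","top","wrist"]:
    p=manip.get_position();r=manip.get_ee_rot()
    c=manip.camera(n); cv2.imwrite(f"pics/{n}0.png",c["image"][:,:,::-1])
    print(n,c["fx"],c["fy"],c["cx"],c["cy"]); M=c.get("cam_to_world",c.get("mount"));print(np.round(M,4).tolist(),p,r)
    d={k:(np.asarray(v).tolist()) for k,v in c.items() if k!="image"}; d["p"]=list(map(float,p)); d["r"]=list(map(float,r))
    json.dump(d,open(f"pics/{n}0.json","w"))
E
```

```text
0.0
scene 439.9409366923263 439.9409366923263 321.2216619005039 232.87465898822305
[[-0.6264, 0.6467, -0.4352, 0.9365], [0.7794, 0.5301, -0.3339, 0.2723], [0.0148, -0.5484, -0.8361, 0.8665], [0.0, 0.0, 0.0, 1.0]] [ 0.25625611 -0.56947089  0.25254377] [ 1.9883621   0.42834921 -1.98897979]
top 540.5901844765484 540.5901844765484 324.0838733121882 243.6356935268393
[[-0.0135, -0.9973, 0.0718, 0.5068], [-0.9999, 0.013, -0.0077, 0.0206], [0.0067, -0.0719, -0.9974, 1.3413], [0.0, 0.0, 0.0, 1.0]] [ 0.25626378 -0.56948866  0.25255211] [ 1.98832227  0.42829404 -1.98897333]
wrist 371.64829954431775 371.64829954431775 325.34779948191147 239.2946439056956
[[-0.0029, -0.3239, 0.9461, -0.1215], [1.0, 0.0007, 0.0033, 0.0018], [-0.0017, 0.9461, 0.3239, -0.0838], [0.0, 0.0, 0.0, 1.0]] [ 0.2562926  -0.56953903  0.25263224] [ 1.9883137   0.42810523 -1.98886064]
```

View pics/scene0.png

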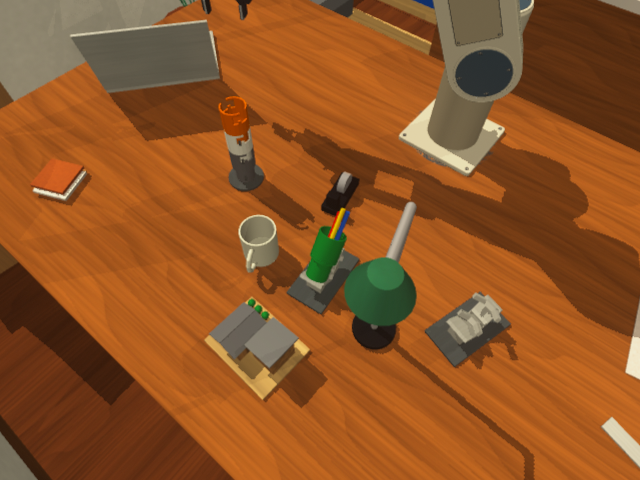

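View pics/top0.png

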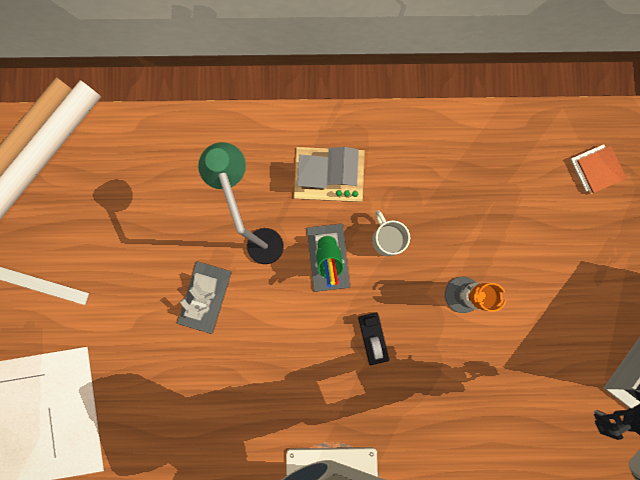

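View pics/wrist0.png

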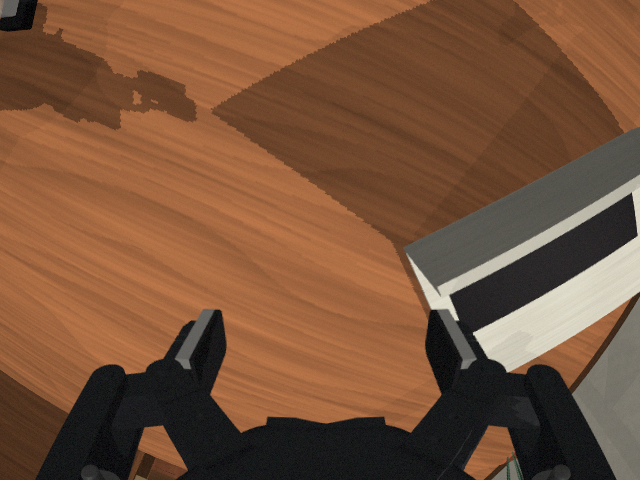

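The scene view shows the stack at about (240,150) and the empty rest at about (470,328), with the lamp foot at (374,332). In the top view the orange rim is at (490,296), the empty rest at (203,297) and the lamp foot at (265,246). Next I'll measure them.

```bash
cat > h.py <<'E'
import json,cv2,numpy as np
from scipy.spatial.transform import Rotation as R
def load(n):
    d=json.load(open(f"pics/{n}.json")); im=cv2.imread(f"pics/{n}.png"); return d,im
def ray(d,uv):
    v=np.array([(uv[0]-d["cx"])/d["fx"],(uv[1]-d["cy"])/d["fy"],1.])
    if "mount" in d:
        q=v[:2]; r=np.linalg.norm(q); v=np.array([*(q/r*np.sin(r)),np.cos(r)])
        T=np.eye(4);T[:3,:3]=R.from_rotvec(d["r"]).as_matrix();T[:3,3]=d["p"]; M=T@np.array(d["mount"])
    else: M=np.array(d["cam_to_world"])
    v=M[:3,:3]@v
    return M[:3,3],v/np.linalg.norm(v)
def onz(d,uv,z):
    o,v=ray(d,uv); return o+v*(z-o[2])/v[2]
def proj(d,P):
    if "mount" in d:
        T=np.eye(4);T[:3,:3]=R.from_rotvec(d["r"]).as_matrix();T[:3,3]=d["p"]; M=T@np.array(d["mount"])
    else: M=np.array(d["cam_to_world"])
    p=np.linalg.inv(M)@np.append(P,1); 
    if "mount" in d:
        th=np.arctan2(np.hypot(p[0],p[1]),p[2]); n=np.hypot(p[0],p[1]); return np.array([d["cx"]+d["fx"]*th*p[0]/n,d["cy"]+d["fy"]*th*p[1]/n])
    return np.array([d["cx"]+d["fx"]*p[0]/p[2],d["cy"]+d["fy"]*p[1]/p[2]])
E
python3 - <<'E'
from h import *
d,im=load("top0")
c=im[255:345,160:300]; c=cv2.resize(c,None,fx=5,fy=5,interpolation=cv2.INTER_CUBIC); cv2.imwrite("pics/t_rest.png",c)
c=im[260:330,430:530]; c=cv2.resize(c,None,fx=7,fy=7,interpolation=cv2.INTER_CUBIC); cv2.imwrite("pics/t_stack.png",c)
d,im=load("scene0")
c=im[280:370,410:530]; c=cv2.resize(c,None,fx=6,fy=6,interpolation=cv2.INTER_CUBIC); cv2.imwrite("pics/s_rest.png",c)
c=im[85:195,190:300]; c=cv2.resize(c,None,fx=5,fy=5,interpolation=cv2.INTER_CUBIC); cv2.imwrite("pics/s_stack.png",c)
d,im=load("top0")
for n,uv,z in [("lamp",(265,246),.016),("rest",(205,297),.008),("orange",(490,296),.233)]: print(n,onz(d,uv,z))
E
```

```text
lamp [0.59829096 0.15555958 0.016     ]
rest [0.47544267 0.30406957 0.008     ]
orange [ 0.47478042 -0.325808    0.233     ]
```

View pics/t_rest.png

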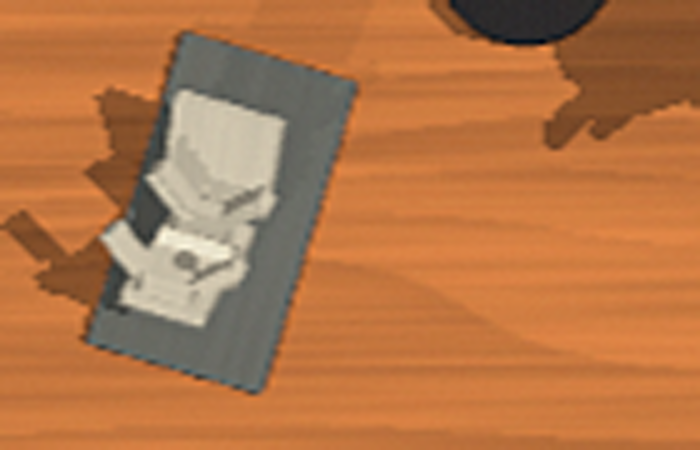

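View pics/t_stack.png

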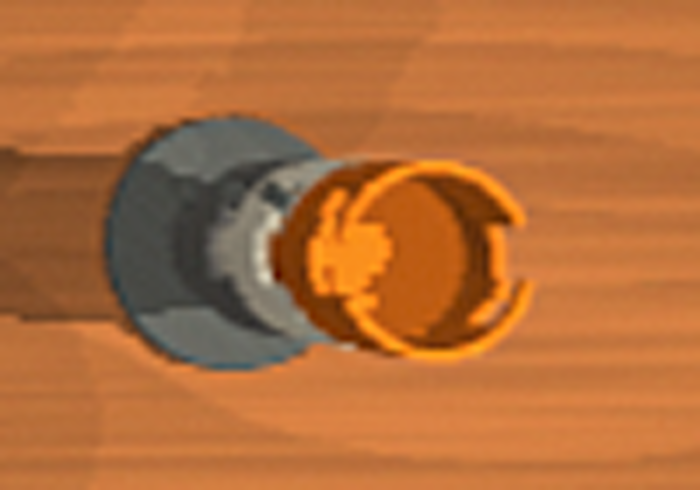

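View pics/s_rest.png

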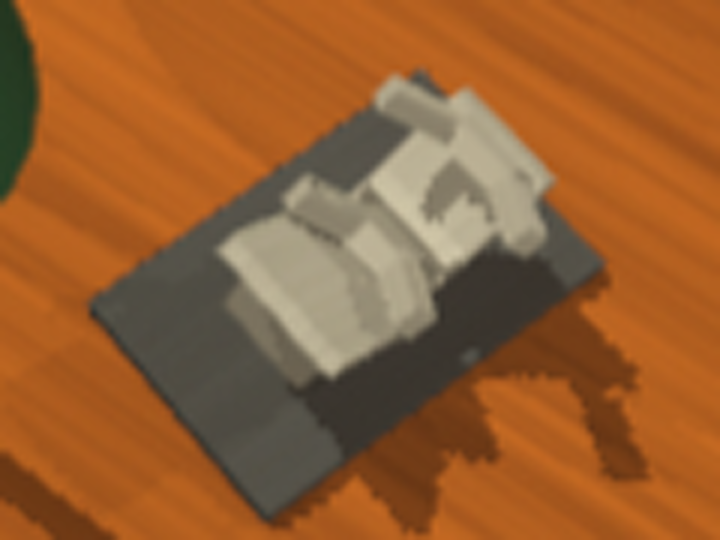

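View pics/s_stack.png

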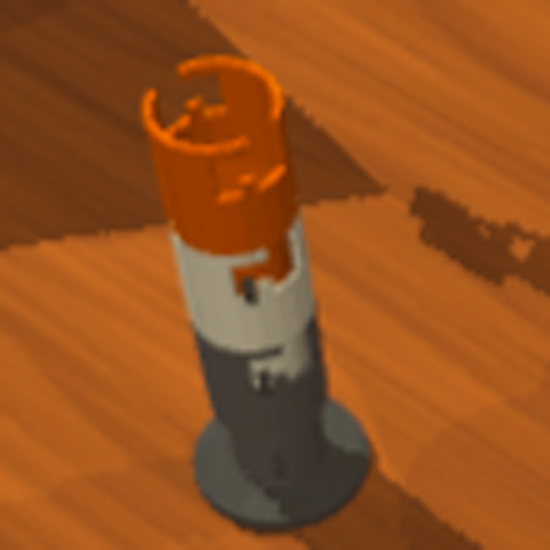

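The top crop shows the plate corners and two V saddles. The end plate is towards the top of the image, so the rest's -x points towards the robot. The orange rim has one clear gate on its right side. Next I'll compute precise positions from both views.

```bash
python3 - <<'E'
from h import *
dt,it=load("top0"); ds,is_=load("scene0")
# rest plate corners
for n,d,im,box in [("top",dt,it,(165,250,245,345)),("scene",ds,is_,(415,280,525,375))]:
    x0,y0,x1,y1=box; hsv=cv2.cvtColor(im[y0:y1,x0:x1],cv2.COLOR_BGR2HSV)
    m=((hsv[...,1]<95)).astype(np.uint8)*255
    cs,_=cv2.findContours(m,cv2.RETR_EXTERNAL,cv2.CHAIN_APPROX_NONE); c=max(cs,key=cv2.contourArea)
    hull=cv2.convexHull(c)
    q=cv2.approxPolyDP(hull,5,True)[:,0]+[x0,y0]
    print(n,q.tolist())
    for p in q: print(onz(d,p,.008).round(4))
# orange rim
for n,d,im,box in [("top",dt,it,(430,260,530,330)),("scene",ds,is_,(190,85,300,195))]:
    x0,y0,x1,y1=box; hsv=cv2.cvtColor(im[y0:y1,x0:x1],cv2.COLOR_BGR2HSV)
    print(n, hsv[(y1-y0)//2,::8].tolist() if n=="top" else "")
# hand estimates
for u,v in [(196.4,261.4),(231.4,272),(212.4,333.6),(177.4,323.6)]: print("hand top",onz(dt,(u,v),.008).round(4))
for u,v in [(92,310),(268,520),(605,265),(420,70)]: print("hand sc",onz(ds,(410+u/6,280+v/6),.008).round(4))
# stack disc
cs=[(230,118),(107,243),(235,370)]
# rim ellipse from top crop points
P=np.array([(437,160),(533,285),(437,360),(522,222),(355,205),(352,318),(500,340),(495,180)])/7+[430,260]
W=np.array([onz(dt,p,.233)[:2] for p in P]); A=np.c_[2*W,np.ones(len(W))]; s=np.linalg.lstsq(A,(W**2).sum(1),rcond=None)[0]
print("rim",s[:2],np.sqrt(s[2]+s[:2]@s[:2])); 
for i in (3,1): w=W[i]-s[:2]; print(np.degrees(np.arctan2(w[1],w[0])))
P=np.array([(180,75),(225,58),(265,75),(283,105),(250,148),(200,155),(160,135),(147,105)])/5+[190,85]
W=np.array([onz(ds,p,.233)[:2] for p in P]); A=np.c_[2*W,np.ones(len(W))]; s=np.linalg.lstsq(A,(W**2).sum(1),rcond=None)[0]
print("rim sc",s[:2],np.sqrt(s[2]+s[:2]@s[:2]))
for p in [(180,75),(152,92)]: w=onz(ds,np.array(p)/5+[190,85],.233)[:2]-s[:2]; print(np.degrees(np.arctan2(w[1],w[0])))
P=np.array([(230,118),(107,243),(235,370),(140,165),(140,320)])/7+[430,260]
W=np.array([onz(dt,p,.008)[:2] for p in P]); A=np.c_[2*W,np.ones(len(W))]; s=np.linalg.lstsq(A,(W**2).sum(1),rcond=None)[0]
print("disc top",s[:2],np.sqrt(s[2]+s[:2]@s[:2]))
E
```

```text
top [[196, 262], [230, 271], [211, 333], [177, 323]]
[0.5616 0.3264 0.008 ]
[0.5383 0.2428 0.008 ]
[0.3878 0.2893 0.008 ]
[0.4132 0.3722 0.008 ]
scene [[480, 292], [509, 324], [453, 365], [425, 330]]
[0.3913 0.29   0.008 ]
[0.419  0.3711 0.008 ]
[0.5672 0.3229 0.008 ]
[0.5402 0.2426 0.008 ]
top [[12, 173, 136], [13, 180, 133], [70, 10, 76], [20, 12, 62], [20, 43, 135], [13, 237, 125], [15, 225, 250], [13, 234, 179], [13, 229, 193], [13, 192, 227], [13, 174, 205], [13, 178, 203], [13, 175, 200]]
scene 
hand top [0.563  0.3254 0.008 ]
hand top [0.5358 0.2393 0.008 ]
hand top [0.3863 0.2858 0.008 ]
hand top [0.4117 0.3712 0.008 ]
hand sc [0.5429 0.245  0.008 ]
hand sc [0.568  0.3271 0.008 ]
hand sc [0.417  0.3742 0.008 ]
hand sc [0.3906 0.2896 0.008 ]
rim [ 0.47203182 -0.33017135] 0.029104596694811222
-66.80515131105618
-104.42732398208844
rim sc [ 0.47554989 -0.32444367] 0.028811120509526233
-99.64703660139068
-69.0943721701685
disc top [ 0.47205641 -0.33111745] 0.04389441348982889
```

```bash
cat >> h.py <<'E'
from scipy.spatial.transform import Rotation as R
def ori(xdir,ydir):
    x=np.array(xdir,float);x/=np.linalg.norm(x);y=np.array(ydir,float);y-=x*(x@y);y/=np.linalg.norm(y)
    return R.from_matrix(np.c_[x,y,np.cross(x,y)]).as_rotvec()
def down(a):
    a=np.radians(a); return ori([0,0,-1],[np.cos(a),np.sin(a),0])
YAW=np.radians(-17.2); RX=np.array([np.cos(YAW),np.sin(YAW),0]); RY=np.array([-RX[1],RX[0],0]); Z=np.array([0,0,1.])
RC=np.array([.477,.307,0])
AX=-.5736*RX+.8192*Z; OP=.8192*RX+.5736*Z
SEAT=RC+.03*RX+.05*Z
E
python3 - <<'E'
from h import *
from rig import manip
def s(n,p,o): 
    q=manip.solve_ik(p,o); print(n,None if q is None else np.round(q,2))
print(R.from_rotvec(manip.get_ee_rot()).as_matrix().round(2))
for a in (-12.5,167.5):
    s(f"grasp {a}",[.473,-.328,.215],down(a)); s("twist",[.473,-.328,.215],down(a+42))
    s("high",[.473,-.328,.36],down(a+42)); s("look",[.45,-.328,.38],down(a))
g=SEAT+.084*AX
for sg in (1,-1):
    for n,off in (("seat",0),("open",.06),("far",.12)):
        s(f"{n} RY*{sg}",g+off*OP-AX*0,ori(-AX,sg*RY))
    s("OP",g,ori(-AX,sg*OP))
for b in (0,45,90,135,180): s(f"mid {b}",[.42,.0,.38],down(b)),s(f"mid2 {b}",[.40,.2,.38],down(b))
E
```

```text
[[-0.    0.41 -0.91]
 [ 0.   -0.91 -0.41]
 [-1.   -0.   -0.  ]]
grasp -12.5 [-0.63  0.4   1.77  0.    0.97 -0.41]
twist [-0.63  0.4   1.77 -0.    0.97 -1.14]
high [-0.63  0.24  1.63 -0.    1.27 -1.14]
look [-0.65  0.2   1.65  0.    1.3  -0.43]
grasp 167.5 None
twist [-0.63  0.4   1.77 -0.    0.97  2.  ]
high [-0.63  0.24  1.63 -0.    1.27  2.  ]
look None
seat RY*1 [ 0.84  0.52  2.06 -1.16  0.61  0.57]
open RY*1 [ 0.75  0.48  2.01 -1.06  0.6   0.37]
far RY*1 [ 0.67  0.44  1.94 -0.96  0.61  0.17]
OP [ 0.84  0.52  2.06 -1.16  0.61  2.14]
seat RY*-1 None
open RY*-1 None
far RY*-1 None
OP [ 0.84  0.52  2.06 -1.16  0.61 -1.  ]
mid 0 [-0.03 -0.04  1.91 -0.    1.27 -0.03]
mid2 0 [ 0.44  0.01  1.86 -0.    1.27  0.44]
mid 45 [-0.03 -0.04  1.91 -0.    1.27 -0.81]
mid2 45 [ 0.44  0.01  1.86 -0.    1.27 -0.35]
mid 90 [-0.03 -0.04  1.91 -0.    1.27 -1.6 ]
mid2 90 [ 0.44  0.01  1.86 -0.    1.27 -1.13]
mid 135 [-0.03 -0.04  1.91  0.    1.27 -2.38]
mid2 135 [ 0.44  0.01  1.86 -0.    1.27 -1.92]
mid 180 None
mid2 180 None
```

```bash
cat >> h.py <<'E'
def snap(manip,n,cam="wrist"):
    p=manip.get_position();r=manip.get_ee_rot(); c=manip.camera(cam); cv2.imwrite(f"pics/{n}.png",c["image"][:,:,::-1])
    d={k:(np.asarray(v).tolist()) for k,v in c.items() if k!="image"}; d["p"]=list(map(float,p)); d["r"]=list(map(float,r))
    json.dump(d,open(f"pics/{n}.json","w")); return d
E
python3 - <<'E'
from h import *
from rig import manip
manip.move_to([.473,-.328,.37],down(-12.5))
print(manip.get_time(),manip.get_position()); snap(manip,"w1")
E
```

```text
1.45 [ 0.47242541 -0.32861058  0.36943454]
```

View pics/w1.png

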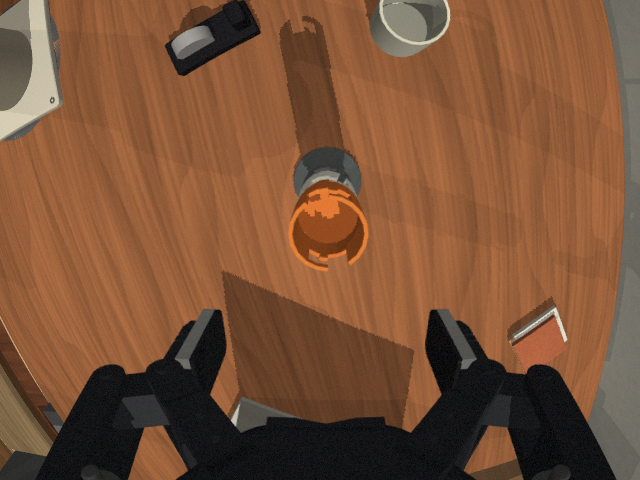

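```bash
python3 - <<'E'
from h import *
d,im=load("w1")
c=cv2.resize(im[180:280,275:385],None,fx=7,fy=6,interpolation=cv2.INTER_CUBIC); c=cv2.resize(im[185:280,275:385],None,fx=6,fy=6,interpolation=cv2.INTER_CUBIC);cv2.imwrite("pics/w1c.png",c)
E
```

```text
(no output)
```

View pics/w1c.png

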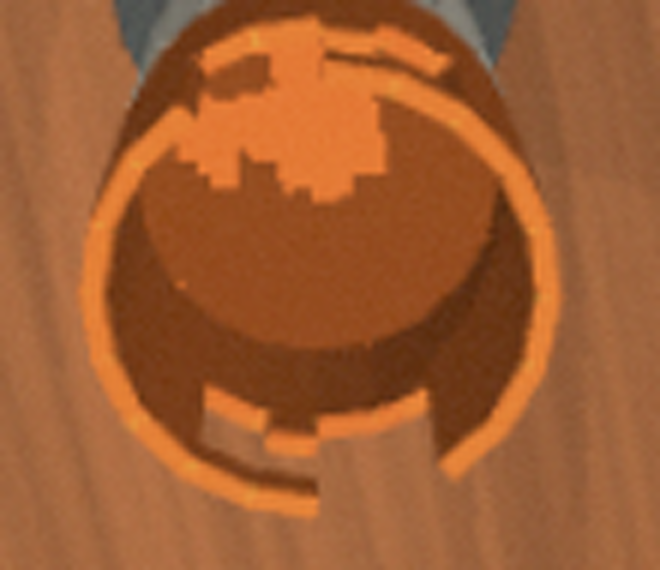

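```bash
python3 - <<'E'
from h import *
d,im=load("w1")
def fit(P,z=.233):
    W=np.array([onz(d,np.array(p)/6+[275-.4,185-.4],z)[:2] for p in P]); A=np.c_[2*W,np.ones(len(W))]; s=np.linalg.lstsq(A,(W**2).sum(1),rcond=None)[0]
    return s[:2],np.sqrt(s[2]+s[:2]@s[:2])
c,r=fit([(80,295),(100,210),(135,150),(180,105),(95,370),(130,430),(185,478),(245,508),(318,517),(460,478),(510,425),(545,360),(562,290),(545,210),(505,145),(450,95),(390,62)])
print(c,r)
a={}
for n,p in dict(g1=(318,514),g2=(457,473),h1=(182,110),h2=(325,60)).items():
    w=onz(d,np.array(p)/6+[274.6,184.6],.233)[:2]-c; a[n]=np.degrees(np.arctan2(w[1],w[0])); print(n,a[n])
E
```

```text
[ 0.47549188 -0.33205274] 0.029353217610117794
g1 -103.08158502170866
g2 -66.14337641054172
h1 112.8497517107239
h2 76.71258468939904
```

```bash
python3 - <<'E'
from h import *
from rig import manip
o=down(-12.4); c=[.4743,-.330]
manip.move_to([*c,.30],o)
print(manip.get_contact_force().round(1))
manip.servo_line([*c,.2155],o,rate=.06); print(manip.get_time(),manip.get_position(),manip.get_contact_force().round(1))
snap(manip,"w2")
manip.command_gripper(.064,20); print(manip.get_width(),manip.get_contact_force().round(1))
E
```

```text
[-0.  -0.4  0.2]
3.4417 [ 0.47449677 -0.33014585  0.21588603] [ 1.1 -0.2  0.2]
0.06381059088166847 [-0.2 -0.2  0.1]
```

View pics/w2.png

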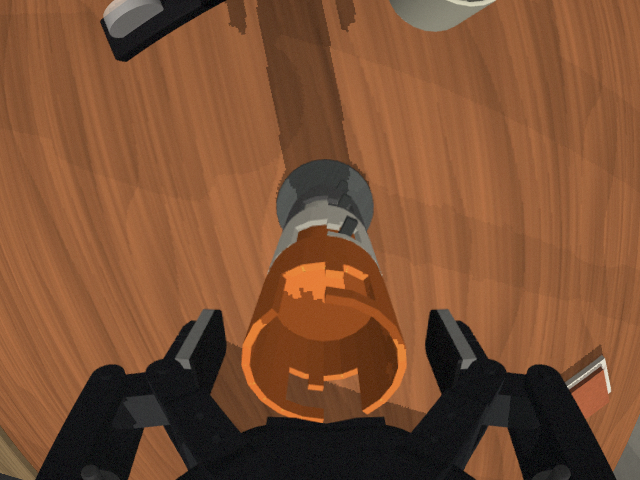

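The wrist view shows the cup centred between the pads: the rim spans columns 243–406 and the pads are at 223 and 428. I'll check the rim position once more from this closer view, then grip.

```bash
python3 - <<'E'
from h import *
d,im=load("w2")
hsv=cv2.cvtColor(im,cv2.COLOR_BGR2HSV)
P=[(243,357),(406,357),(250,330),(400,330),(253,385),(396,385),(275,410),(300,421),(378,407)]
W=np.array([onz(d,p,.233)[:2] for p in P]); A=np.c_[2*W,np.ones(len(W))]; s=np.linalg.lstsq(A,(W**2).sum(1),rcond=None)[0]
print(s[:2],np.sqrt(s[2]+s[:2]@s[:2]))
from rig import manip
manip.command_gripper(.05,40); print(manip.get_time(),manip.get_width(),manip.get_contact_force().round(1),manip.get_torque().round(2),manip.get_position())
E
```

```text
[ 0.47540342 -0.33207658] 0.02918437625899994
4.0583 0.057611095487108424 [-2.6  0.1  4. ] [ 0.13  0.29 -0.01] [ 0.47425217 -0.33003583  0.21583445]
```

```bash
python3 - <<'E'
from h import *
from rig import manip
p=np.array([.4743,-.330,.2155+.009]);o=down(-12.4)
manip.servo_line(p,o,rate=.02); manip.hold(.1)
print(manip.get_time(),manip.get_width(),manip.get_contact_force().round(1),manip.get_torque().round(2),manip.get_position())
snap(manip,"w3");snap(manip,"s3","scene")
d,im=load("s3"); cv2.imwrite("pics/s3c.png",cv2.resize(im[85:195,190:300],None,fx=5,fy=5,interpolation=cv2.INTER_CUBIC))
E
```

```text
4.7583 0.05751158100625068 [ 0.3  0.5 -1.1] [ 0.03 -0.03  0.03] [ 0.47423458 -0.32993072  0.22435975]
```

View pics/w3.png

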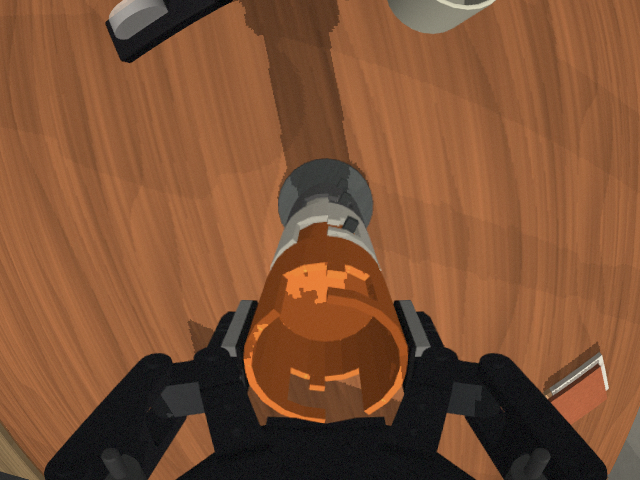

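View pics/s3c.png

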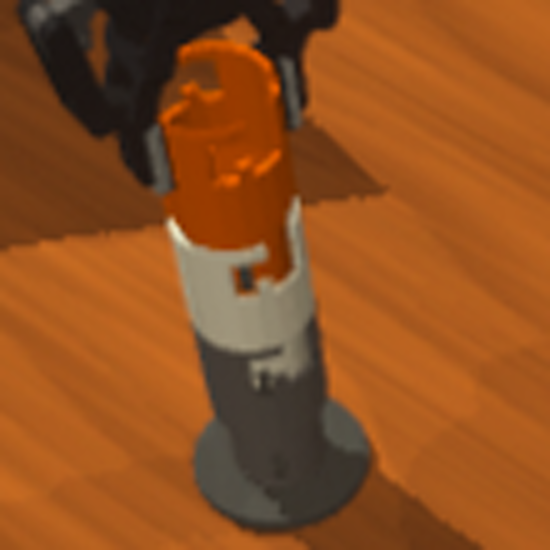

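The cup is up about 9 mm and the wrist force is about its weight. The lug sits mid-slot at (245,275) in the crop and the white cup hasn't moved. Next is the twist.

```bash
python3 - <<'E'
from h import *
from rig import manip
p0=np.array([.4743,-.330,.2245]); piv=np.array([.4748,-.331,.2245])
for th in np.arange(6,43,6):
    Rz=R.from_euler('z',th,degrees=True).as_matrix()
    manip.move_to(piv+Rz@(p0-piv),down(-12.4+th))
    f=manip.get_contact_force();t=manip.get_torque(); print(th,round(manip.get_time(),2),f.round(1),t.round(2))
    if np.linalg.norm(f)>15: print("STOP");break
manip.hold(.1);print(manip.get_contact_force().round(1),manip.get_joint_positions().round(2))
snap(manip,"w4");snap(manip,"s4","scene")
d,im=load("s4"); cv2.imwrite("pics/s4c.png",cv2.resize(im[85:195,190:300],None,fx=5,fy=5,interpolation=cv2.INTER_CUBIC))
E
```

```text
6 5.11 [ 0.   0.2 -1.8] [-0.02  0.01 -0.05]
12 5.36 [ 0.9  0.1 -0. ] [-0.    0.03 -0.01]
18 5.61 [ 0.4 -0.1 -1.6] [-0.    0.03  0.03]
24 5.86 [ 0.2  0.1 -1.8] [ 0.03 -0.03  0.02]
30 6.11 [-0.  -0.5 -1.5] [-0.01 -0.    0.  ]
36 6.36 [ 0.2 -0.3 -1.6] [-0.01 -0.02 -0.05]
42 6.61 [-0.   0.  -1.2] [ 0.04 -0.02 -0.06]
[-0.1  0.6 -0.5] [-0.63  0.39  1.76 -0.    0.99 -1.14]
```

View pics/s4c.png

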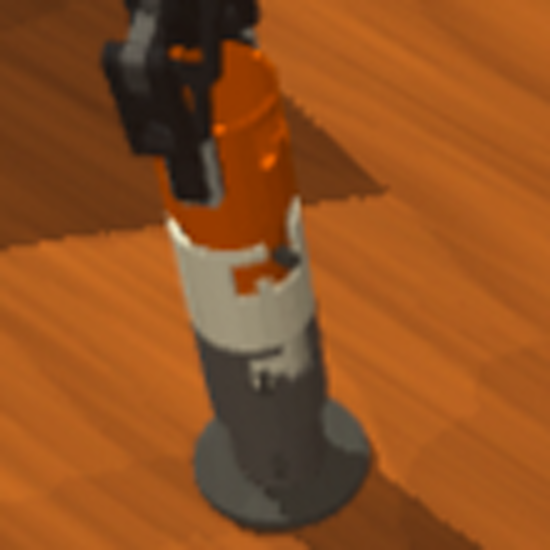

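View pics/w4.png

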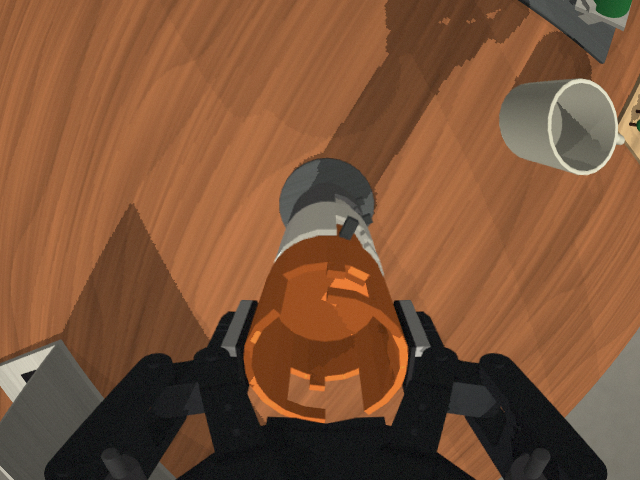

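The lug is now in the open gate at (285,258) in the crop, and no forces built up. Time to lift.

```bash
python3 - <<'E'
from h import *
from rig import manip
p0=np.array([.4743,-.330,.2245]); piv=np.array([.4748,-.331,.2245])
p=piv+R.from_euler('z',42,degrees=True).as_matrix()@(p0-piv)
for z,r in [(.230,.03),(.238,.04),(.25,.06),(.28,.08),(.37,.15)]:
    manip.servo_line([p[0],p[1],z],down(29.6),rate=r); f=manip.get_contact_force(); print(z,round(manip.get_time(),2),f.round(1))
    if np.linalg.norm(f)>10: print("STOP");break
snap(manip,"w5");snap(manip,"s5","scene");snap(manip,"t5","top")
E
```

```text
0.23 7.14 [-0.4 -0.5 -1.6]
0.238 7.49 [-0.2 -0.5 -1.5]
0.25 7.84 [-0.8  0.4 -2.2]
0.28 8.37 [ 0.1 -0.6 -1.8]
0.37 9.12 [ 0.6 -0.8 -1.5]
```

View pics/s5.png

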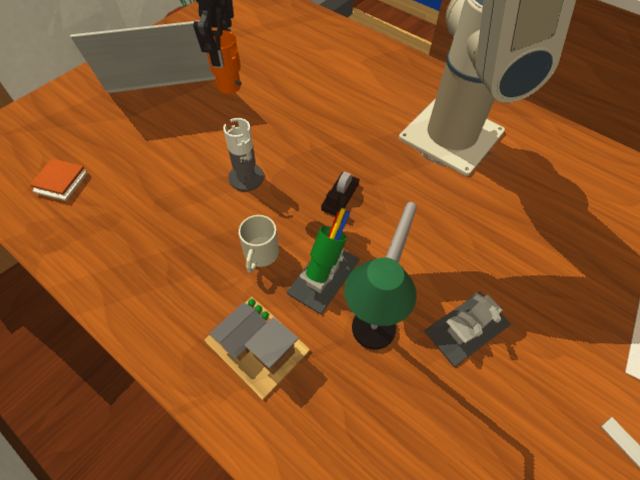

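View pics/t5.png

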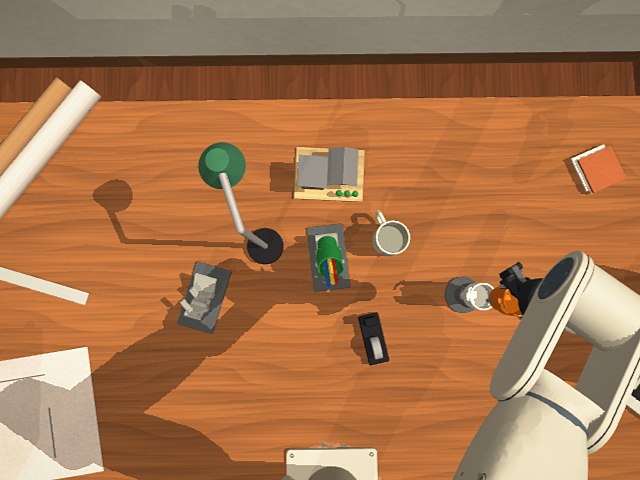

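The orange cup is free and the white cup still stands at (238,135). I'll carry it round on the robot's side of the lamp and look at the rest from there.

```bash
python3 - <<'E'
from h import *
from rig import manip
for p,a in [([.43,-.2,.385],40),([.41,.0,.385],50),([.37,.17,.385],65),([.36,.335,.40],72.8)]:
    manip.move_to(p,down(a)); print(round(manip.get_time(),2),manip.get_position().round(3),manip.get_contact_force().round(1),manip.get_width())
manip.hold(.2)
print(manip.get_joint_positions().round(2)); snap(manip,"w6")
g=SEAT+.084*AX-(-AX)*.003
for k in (.12,.09,.06,0): 
    q=manip.solve_ik(g+k*OP+.006*AX,ori(-AX,RY)); print(k,None if q is None else q.round(2))
E
```

```text
9.88 [ 0.43  -0.199  0.385] [ 0.2  0.2 -0.7] 0.05799326172019081
10.69 [ 0.411 -0.001  0.385] [-0.   0.2 -2.2] 0.05756085599619672
11.43 [0.371 0.169 0.385] [-0.9 -0.4 -1.6] 0.057927384556938265
12.12 [0.361 0.334 0.4  ] [-0.3 -0.3 -1.6] 0.0576784469784917
[ 0.72  0.07  1.75 -0.    1.32 -0.55]
0.12 [ 0.68  0.43  1.94 -0.95  0.62  0.15]
0.09 [ 0.72  0.44  1.98 -1.    0.62  0.25]
0.06 [ 0.76  0.46  2.01 -1.04  0.62  0.35]
0 [ 0.85  0.51  2.06 -1.13  0.62  0.55]
```

View pics/w6.png

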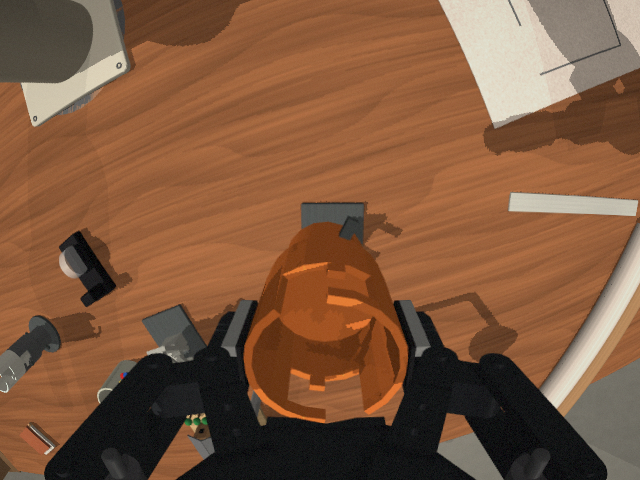

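The image-up direction is the tool's -z, so the held cup hides the rest from here. I'll turn the wrist so the rest lies above the cup in the picture.

```bash
python3 - <<'E'
from h import *
from rig import manip
manip.move_to([.35,.25,.40],down(-60)); manip.hold(.25)
print(manip.get_time(),manip.get_joint_positions().round(2),manip.get_joint_vel().round(3)); snap(manip,"w7")
E
```

```text
14.5167 [ 0.59 -0.04  1.86  0.    1.32  1.64] [ 0.001 -0.     0.     0.002 -0.001 -0.   ]
```

View pics/w7.png

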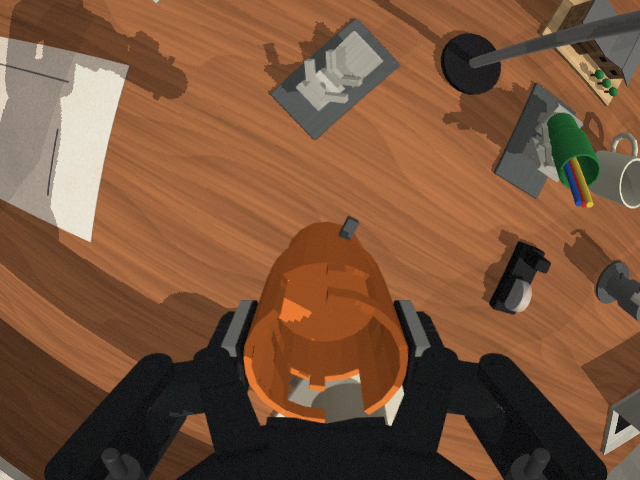

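```bash
python3 - <<'E'
from h import *
d,im=load("w7"); x0,y0=262,10
c=cv2.resize(im[10:145,262:410],None,fx=5,fy=5,interpolation=cv2.INTER_CUBIC); cv2.imwrite("pics/w7c.png",c[:600])
hsv=cv2.cvtColor(im[10:145,262:410],cv2.COLOR_BGR2HSV)
m=(hsv[...,1]<90).astype(np.uint8)
m=cv2.morphologyEx(m,cv2.MORPH_OPEN,np.ones((3,3)))
cs,_=cv2.findContours(m,cv2.RETR_EXTERNAL,cv2.CHAIN_APPROX_NONE); k=max(cs,key=cv2.contourArea)
q=cv2.approxPolyDP(cv2.convexHull(k),4,True)[:,0]+[x0,y0]; print(q.tolist())
W=[onz(d,p,.008) for p in q]; print(np.round(W,4))
if len(W)==4: print(np.mean(W,0), [np.linalg.norm(W[i]-W[i-1]).round(4) for i in range(4)])
# predicted points from model
for n,P in dict(seat=SEAT,rim=SEAT+.105*AX,up=SEAT+.055*AX-.029*OP).items(): print(n,proj(d,P).round(1),P.round(3))
E
```

```text
[[357, 19], [398, 66], [313, 138], [271, 93]]
[[0.5655 0.3217 0.008 ]
 [0.5371 0.2403 0.008 ]
 [0.3899 0.2888 0.008 ]
 [0.4164 0.37   0.008 ]]
[0.47724269 0.30520908 0.008     ] [np.float64(0.1567), np.float64(0.0862), np.float64(0.155), np.float64(0.0853)]
seat [352.2  58.1] [0.506 0.298 0.05 ]
rim [314.7  83.6] [0.448 0.316 0.136]
up [319.1  85.1] [0.453 0.314 0.078]
```

View pics/w7c.png

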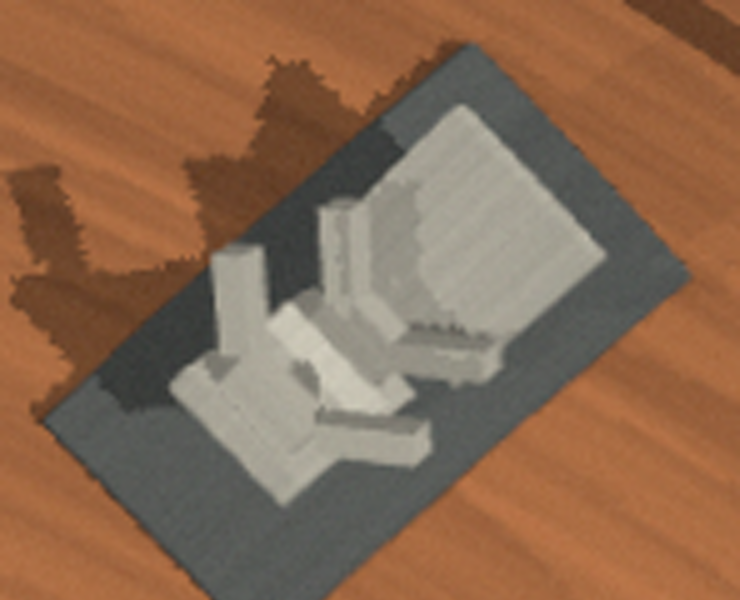

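The rest's end plate is towards the top right of the picture and the saddles towards the robot, which matches the model. The plate's corners (357,19), (398,66), (313,138) and (271,93) give its centre at (0.477, 0.306) and yaw at about -17.7°. Next is the approach from the open side.

```bash
sed -i 's/np.radians(-17.2)/np.radians(-17.7)/; s/\[.477,.307,0\]/[.477,.3063,0]/' h.py
cat >> h.py <<'E'
O=ori(-AX,RY); G0=SEAT+.0875*AX-.001*OP
E
python3 - <<'E'
from h import *
from rig import manip
manip.move_to(G0+.09*OP+.006*AX+.1*Z,O); print(manip.get_time(),manip.get_contact_force().round(1))
manip.servo_line(G0+.09*OP+.006*AX,O); 
manip.servo_line(G0+.03*OP+.006*AX,O,rate=.08); manip.hold(.2)
print(manip.get_time(),manip.get_position()-(G0+.03*OP+.006*AX),manip.get_contact_force().round(1))
snap(manip,"w8");snap(manip,"s8","scene");snap(manip,"t8","top")
for n,b in (("s8",(250,340,390,560)),("t8",(230,340,140,300))):
    d,im=load(n); cv2.imwrite(f"pics/{n}c.png",cv2.resize(im[b[0]:b[1],b[2]:b[3]],None,fx=4,fy=4,interpolation=cv2.INTER_CUBIC))
E
```

```text
16.0333 [-0.2  0.9 -2. ]
17.95 [ 4.16565916e-04 -1.07780538e-05  3.49634108e-04] [ 0.2 -0.8 -1. ]
```

View pics/w8.png

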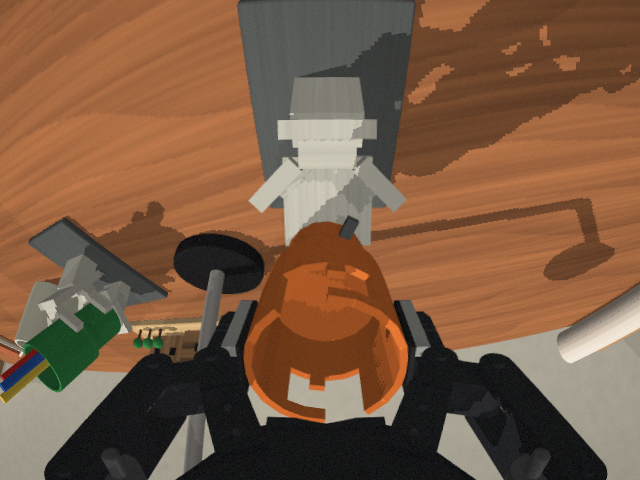

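View pics/s8c.png

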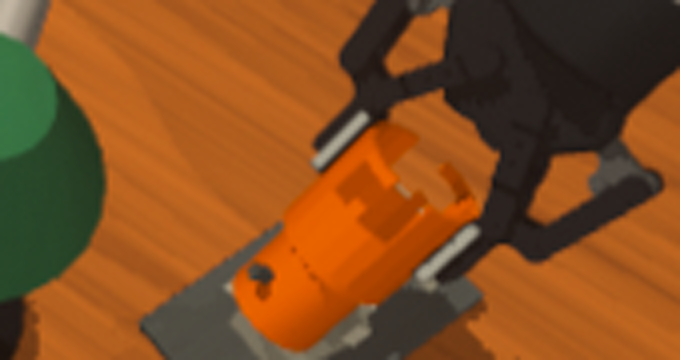

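View pics/t8c.png

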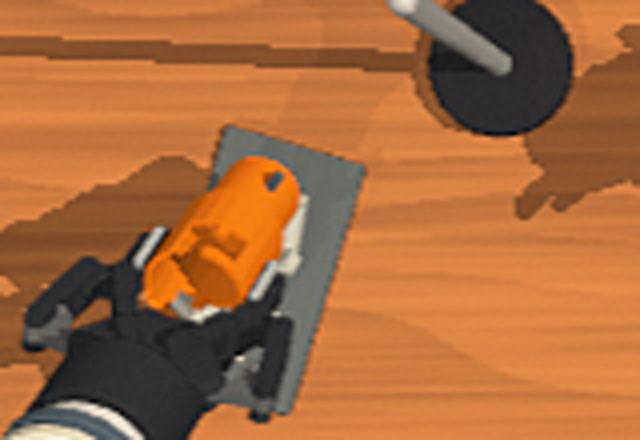

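The wrist view shows the saddles symmetric about column 327 and the cup centred at about 326, so it's aligned sideways. I'll advance with force checks.

```bash
python3 - <<'E'
from h import *
from rig import manip
B=np.c_[AX,OP,RY]
def F():
    return np.mean([B.T@manip.get_contact_force() for _ in range(4)],0)
f0=F();print("base",f0.round(1))
k=.03
manip.servo_line(G0+.012*OP+.006*AX,O,rate=.06);k=.012;print(F().round(1))
while k>-.006:
    k-=.0015; manip.servo_line(G0+k*OP+.006*AX,O,rate=.03); manip.hold(.05); f=F()-f0
    print(round(k,4),f.round(1))
    if abs(f[1])>5 or np.linalg.norm(f)>12: break
print(manip.get_time(),(B.T@(manip.get_position()-G0)).round(4),manip.get_width())
snap(manip,"w9")
E
```

```text
base [-0.3 -1.1  0. ]
[-0.7 -0.   0.3]
0.0105 [-0.3  0.2 -0.5]
0.009 [-1.   0.2 -0.1]
0.0075 [-0.1  0.7 -0.6]
0.006 [-0.   0.3  0.2]
0.0045 [-0.2  0.6  0.8]
0.003 [-0.4  0.7  0.7]
0.0015 [-0.7  1.4  0.6]
0.0 [-1.   6.7  2.1]
20.95 [0.0061 0.0007 0.0006] 0.057551295898294386
```

View pics/w9.png

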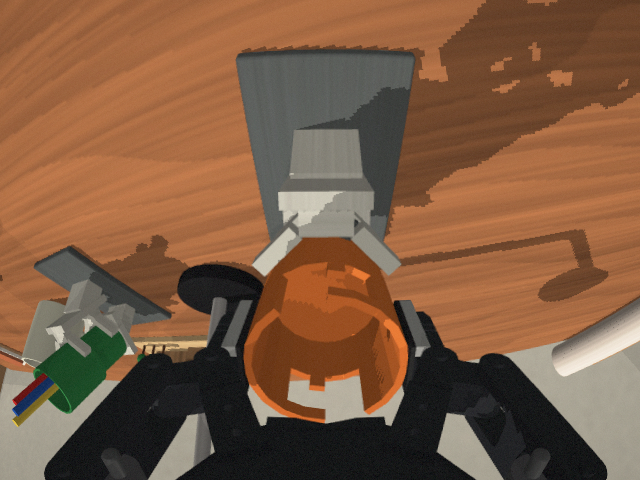

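Contact with the saddles came where expected, at k≈0, and the cup lies in the V. I'll slide it along the axis to the end plate.

```bash
python3 - <<'E'
from h import *
from rig import manip
B=np.c_[AX,OP,RY]
def F(): return np.mean([B.T@manip.get_contact_force() for _ in range(4)],0)
f0=np.array([-.3,-1.1,0]); T=lambda:(np.round(B.T@manip.get_torque(),2))
s=.006
while s>-.008:
    s-=.001; manip.servo_line(G0+0*OP+s*AX+.0004*RY,O,rate=.02); manip.hold(.05); f=F()-f0
    print(round(s,4),f.round(1),T(),(B.T@(manip.get_position()-G0)).round(4))
    if f[0]>9 or np.linalg.norm(f)>25: break
print(manip.get_time(),manip.get_width())
snap(manip,"w10");snap(manip,"s10","scene");snap(manip,"t10","top")
for n,b in (("s10",(250,370,390,560)),("t10",(230,340,140,300))):
    d,im=load(n); cv2.imwrite(f"pics/{n}c.png",cv2.resize(im[b[0]:b[1],b[2]:b[3]],None,fx=4,fy=4,interpolation=cv2.INTER_CUBIC))
E
```

```text
0.005 [-0.4  5.9  3.9] [ 0.06  0.63 -0.56] [0.0051 0.0003 0.001 ]
0.004 [1.4 6.7 4.8] [ 0.    0.85 -0.56] [0.0042 0.0003 0.0011]
0.003 [1.9 5.6 4. ] [-0.    0.86 -0.57] [0.0031 0.0003 0.0011]
0.002 [2.2 5.1 4.7] [ 0.02  0.84 -0.63] [0.0022 0.0003 0.0011]
0.001 [2.6 5.3 5.5] [-0.03  0.84 -0.61] [0.0012 0.0003 0.0011]
0.0 [15.6  5.3  2.2] [ 0.05  0.56 -0.49] [0.001  0.0004 0.0011]
22.8 0.05735607788728436
```

View pics/w10.png

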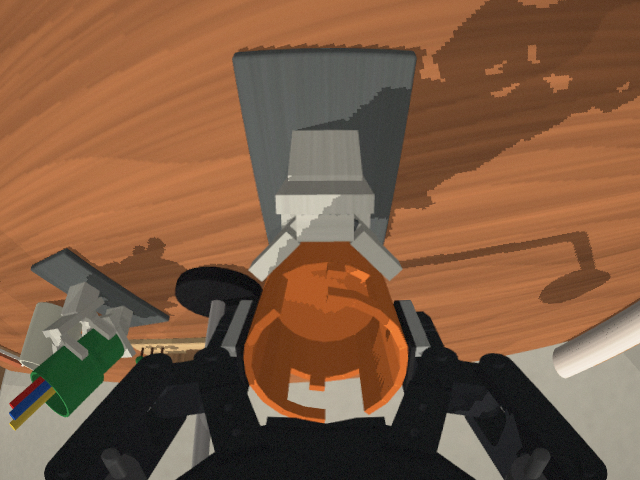

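View pics/s10c.png

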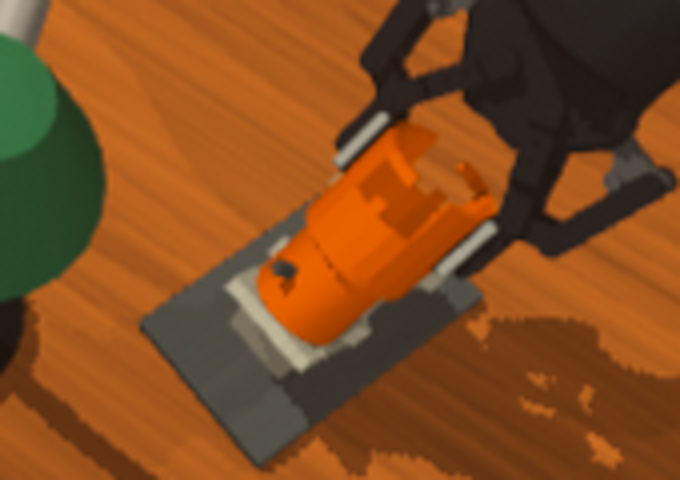

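```bash
python3 - <<'E'
from h import *
from rig import manip
B=np.c_[AX,OP,RY]
def F(): return np.mean([B.T@manip.get_contact_force() for _ in range(4)],0)
f0=np.array([-.3,-1.1,0]); T=lambda:(np.round(B.T@manip.get_torque(),2))
for y in (.001,.0016,.0022):
    manip.servo_line(G0+y*RY,O,rate=.02); manip.hold(.1); f=F()-f0
    print(y,f.round(1),T(),(B.T@(manip.get_position()-G0)).round(4))
    if f[2]<.8: break
# yield the grip to its minimum, so the cup finds its own seat while held
manip.command_gripper(.05,20); manip.hold(.2); f=F()-f0
print("20N",f.round(1),T(),(B.T@(manip.get_position()-G0)).round(4),manip.get_width())
# press in once more
for k,s in ((-.001,0),(-.001,-.001)):
    manip.servo_line(G0+y*RY+k*OP+s*AX,O,rate=.02); manip.hold(.15); f=F()-f0
    print(k,s,f.round(1),T(),(B.T@(manip.get_position()-G0)).round(4))
print(manip.get_time()); snap(manip,"w11");snap(manip,"s11","scene");snap(manip,"t11","top")
E
```

```text
0.001 [18.   5.8  0. ] [ 0.04  0.27 -0.49] [0.001  0.0004 0.0011]
20N [17.9  6.1 -0.4] [ 0.04  0.25 -0.56] [0.001  0.0004 0.0011] 0.05755620112254974
-0.001 0 [17.5  9.9 -0.5] [ 0.07  0.15 -1.14] [0.0011 0.0003 0.0012]
-0.001 -0.001 [31.6  9.1 -2.9] [ 0.04 -0.31 -0.97] [0.001  0.0003 0.0012]
24.5167
```

```bash
python3 - <<'E'
from h import *
from rig import manip
B=np.c_[AX,OP,RY]
def F(): return np.mean([B.T@manip.get_contact_force() for _ in range(4)],0)
f0=np.array([-.3,-1.1,0]); T=lambda:np.mean([B.T@manip.get_torque() for _ in range(4)],0).round(2)
piv=SEAT+.032*AX
b=G0+.001*RY-.0005*OP+.0003*AX
for a in (0,.6,-.6,0):
    q=R.from_rotvec(np.radians(a)*OP)
    manip.servo_line(piv+q.apply(b-piv),(q*R.from_rotvec(O)).as_rotvec(),rate=.02); manip.hold(.2)
    print(a,(F()-f0).round(1),T(),(B.T@(manip.get_position()-G0)).round(4))
print(manip.get_time(),manip.get_width())
E
```

```text
0 [14.7  8.   1.4] [ 0.01  0.2  -0.87] [0.0011 0.0002 0.0012]
0.6 [13.2  7.2  1.1] [ 0.1   0.13 -0.81] [0.001  0.0003 0.0008]
-0.6 [15.7  8.3 -2.6] [ 0.25  0.71 -0.96] [0.0012 0.0004 0.0017]
0 [14.5  7.9  1.2] [ 0.07  0.25 -0.84] [0.0011 0.0003 0.0012]
26.4667 0.057730428049035776
```

View pics/w11.png

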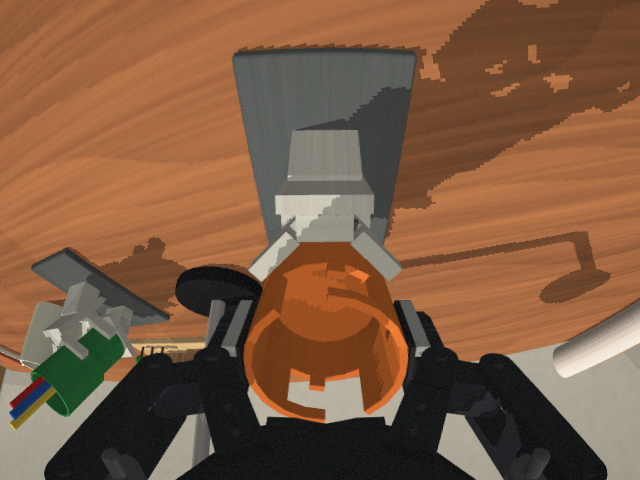

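The moments show the push is carried at the foot saddle (lever about 0.1 m), so the mouth end may not be down on the upper saddle yet. I'll pitch it in about the foot while still holding it.

```bash
cat >> h.py <<'E'
PIV=SEAT+.009*AX; BB=G0+.001*RY-.0004*OP+.0004*AX
def pit(a):
    q=R.from_rotvec(np.radians(a)*RY); return PIV+q.apply(BB-PIV),(q*R.from_rotvec(O)).as_rotvec()
E
python3 - <<'E'
from h import *
from rig import manip
B=np.c_[AX,OP,RY]
def F(): return np.mean([B.T@manip.get_contact_force() for _ in range(4)],0)
f0=np.array([-.3,-1.1,0]); T=lambda:np.mean([B.T@manip.get_torque() for _ in range(4)],0).round(2)
for a in (0,-.4,-.8,-1.2,-1.6,-2.,-2.4,-2.8):
    manip.servo_line(*pit(a),rate=.02); manip.hold(.1); f=F()-f0;t=T()
    r=R.from_rotvec(manip.get_ee_rot())*R.from_rotvec(O).inv()
    print(a,f.round(1),t,(B.T@(manip.get_position()-G0)).round(4),"pitch",np.degrees(r.as_rotvec()@RY).round(2))
    if t[2]>.1 or f[1]>20: break
print(manip.get_time(),manip.get_width())
E
```

```text
0 [13.7  7.8  0.8] [ 0.08  0.32 -0.82] [0.0011 0.0003 0.0012] pitch -0.09
-0.4 [13.8 10.   0.8] [ 0.13  0.15 -0.97] [0.0011 0.0002 0.0012] pitch -0.53
-0.8 [14.7 12.8  0.2] [ 0.05  0.12 -1.15] [0.0012 0.     0.0012] pitch -0.97
-1.2 [16.6 13.6 -0.3] [ 0.11 -0.01 -1.35] [ 0.0013 -0.0002  0.0012] pitch -1.4
-1.6 [17.4 14.7 -1.4] [ 0.08 -0.   -1.52] [ 0.0014 -0.0005  0.0012] pitch -1.84
-2.0 [20.1 15.8 -1.7] [ 0.12 -0.13 -1.67] [ 0.0015 -0.0007  0.0012] pitch -2.28
-2.4 [21.5 15.5 -2.3] [ 0.12 -0.21 -1.82] [ 0.0016 -0.001   0.0012] pitch -2.72
-2.8 [24.2 17.3 -2.9] [ 0.07 -0.35 -2.02] [ 0.0017 -0.0012  0.0012] pitch -3.15
29.2667 0.05780777268664447
```

```bash
python3 - <<'E'
from h import *
from rig import manip
B=np.c_[AX,OP,RY]
def F(): return np.mean([B.T@manip.get_contact_force() for _ in range(4)],0)
f0=np.array([-.3,-1.1,0]); T=lambda:np.mean([B.T@manip.get_torque() for _ in range(4)],0).round(2)
snap(manip,"w12")
for a in (-1.4,0):
    manip.servo_line(*pit(a),rate=.03); manip.hold(.15); print(a,(F()-f0).round(1),T())
snap(manip,"w13"); print(manip.get_time())
ims={n:cv2.imread(f"pics/{n}.png") for n in ("w4","w8","w10","w11","w12","w13")}
row=np.hstack([cv2.resize(ims[n][285:430,235:420],None,fx=1.4,fy=1.4) for n in ("w8","w10","w12")]); row2=np.hstack([cv2.resize(ims[n][285:430,235:420],None,fx=1.4,fy=1.4) for n in ("w13","w11","w4")])
cv2.imwrite("pics/cmp.png",np.vstack([row,row2]))
# track cup texture: LK flow of features from w8 inside the rim region
g={n:cv2.cvtColor(i,cv2.COLOR_BGR2GRAY) for n,i in ims.items()}
hsv=cv2.cvtColor(ims["w8"],cv2.COLOR_BGR2HSV)
pts=np.float32([[[317,375]],[[357,372]],[[327,384]],[[363,415]],[[323,408]],[[291,376]]])
for n in ("w10","w11","w12","w13"):
    q,st,_=cv2.calcOpticalFlowPyrLK(g["w8"],g[n],pts,None,winSize=(13,13)); print(n,(q-pts)[:,0].round(1).tolist(),st.ravel())
E
```

```text
-1.4 [21.1 10.  -0.1] [-0.03 -0.06 -1.55]
0 [12.8  7.2  1.8] [ 0.05  0.27 -0.65]
30.1667
w10 [[0.30000001192092896, -1.0], [-0.0, 0.800000011920929], [-0.10000000149011612, 0.10000000149011612], [0.10000000149011612, 0.10000000149011612], [-0.10000000149011612, 0.30000001192092896], [-0.8999999761581421, 8.300000190734863]] [1 1 1 1 1 1]
w11 [[-0.0, -0.6000000238418579], [0.0, 0.800000011920929], [-0.10000000149011612, 0.20000000298023224], [-0.0, 0.10000000149011612], [-0.10000000149011612, 0.5], [-0.8999999761581421, 7.699999809265137]] [1 1 1 1 1 1]
w12 [[0.4000000059604645, -0.8999999761581421], [0.10000000149011612, -0.30000001192092896], [-0.10000000149011612, -0.4000000059604645], [0.10000000149011612, 0.10000000149011612], [-0.10000000149011612, 0.20000000298023224], [-0.10000000149011612, -0.30000001192092896]] [1 1 1 1 1 1]
w13 [[0.4000000059604645, 0.10000000149011612], [-0.0, 1.0], [-0.10000000149011612, 0.4000000059604645], [-0.10000000149011612, 0.10000000149011612], [-0.10000000149011612, 0.5], [-1.0, 8.300000190734863]] [1 1 1 1 1 1]
```

View pics/cmp.png

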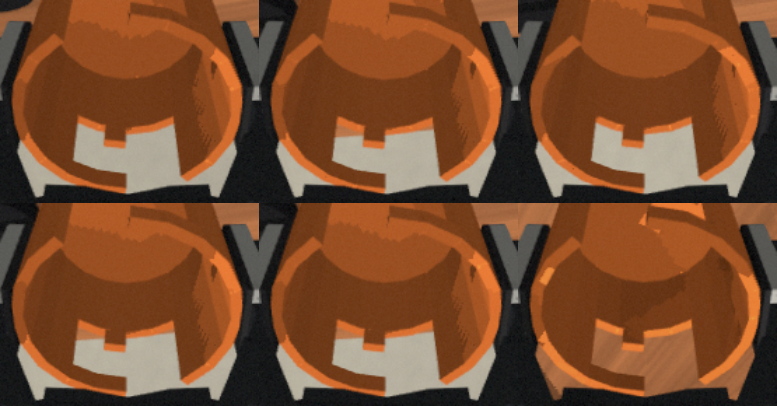

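The cup stays rigid in the pads; image features shift by 1 px or less between views. The force changes fit contact at the upper saddle, with the torque reference behind the TCP, so the original pitch was right. I'm back at that pitch. I'll ease the preload and check the cup's position against the rest in the fixed cameras before letting go.

```bash
python3 - <<'E'
from h import *
from rig import manip
B=np.c_[AX,OP,RY]
def F(): return np.mean([B.T@manip.get_contact_force() for _ in range(4)],0)
f0=np.array([-.3,-1.1,0])
manip.servo_line(G0+.0011*RY-.0002*OP+.0007*AX,O,rate=.02); manip.hold(.2); print((F()-f0).round(1),(B.T@(manip.get_position()-G0)).round(4))
snap(manip,"s14","scene");snap(manip,"t14","top");print(manip.get_time())
S=G0+.001*AX-.0875*AX+.001*OP+.001*RY
for n,b in (("s14",(270,370,420,540)),("t14",(245,345,160,260))):
    d,im=load(n); y0,y1,x0,x1=b; c=cv2.resize(im[y0:y1,x0:x1],None,fx=6,fy=6,interpolation=cv2.INTER_CUBIC)
    # outline predicted: rim circle and shoulder circle for cup at seat per rest measurement
    for h,r in ((.105,.029),(.05,.029),(.0,.0235),(.045,.0235)):
        P=[proj(d,SEAT+h*AX+r*(np.cos(t)*OP+np.sin(t)*RY)) for t in np.linspace(0,2*np.pi,40)]
        cv2.polylines(c,[np.int32((np.array(P)-[x0,y0]+.5)*6)],True,(255,0,0),1)
    cv2.imwrite(f"pics/{n}c.png",c)
E
```

```text
[8.4 7.1 1.1] [0.0011 0.0002 0.0012]
30.7167
```

View pics/s14c.png

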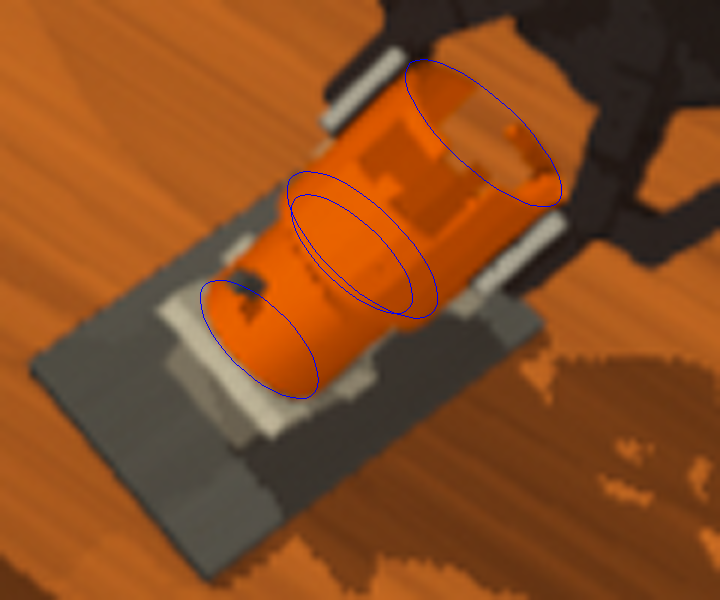

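View pics/t14c.png

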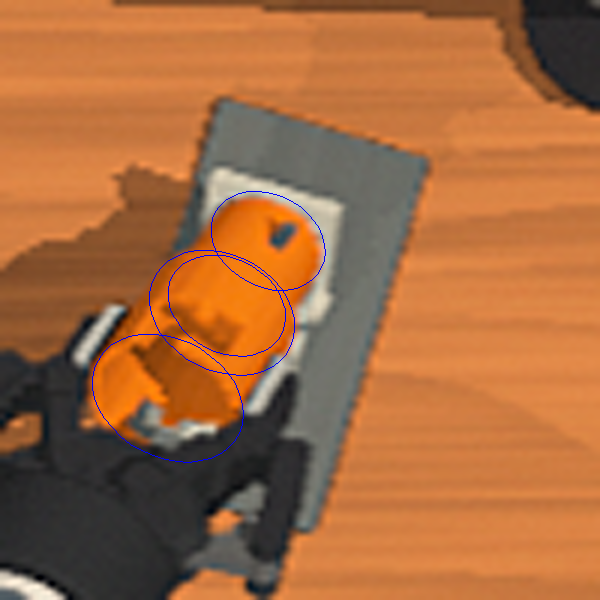

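The seated-cup outline computed from the measured rest lies on the real cup within about 1 px in both fixed views. The cup is home, so I'll release gently.

```bash
python3 - <<'E'
from h import *
from rig import manip
B=np.c_[AX,OP,RY]
def F(): return np.mean([B.T@manip.get_contact_force() for _ in range(4)],0)
f0=np.array([-.3,-1.1,0])
manip.command_gripper(.0585,20); manip.hold(.4); print(manip.get_width(),(F()-f0).round(1),(B.T@(manip.get_position()-G0)).round(4))
manip.command_gripper(.063); manip.hold(.3); print(manip.get_width(),F().round(1)); snap(manip,"w15");snap(manip,"s15","scene")
print(manip.get_time())
d,im=load("s15");cv2.imwrite("pics/s15c.png",cv2.resize(im[270:370,420:540],None,fx=6,fy=6,interpolation=cv2.INTER_CUBIC))
E
```

```text
0.058460118340616006 [4.6 5.3 2.2] [ 0.0008 -0.0001  0.0011]
0.0626116539453868 [0.9 0.7 0. ]
31.9583
```

View pics/w15.png

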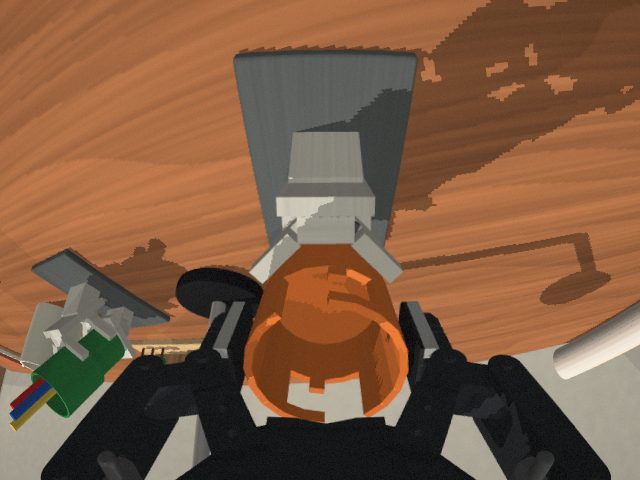

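View pics/s15c.png

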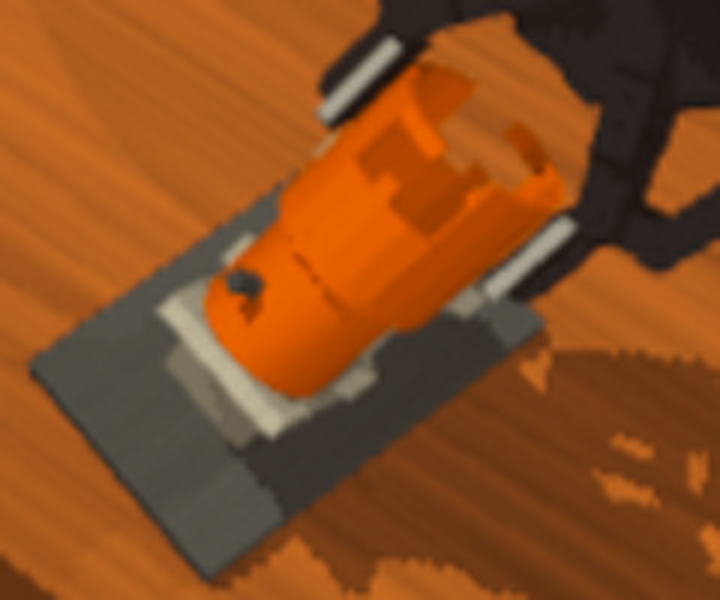

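Nothing moved when the grip opened: the cup sits at the same pixels. I'll open fully and withdraw along the axis.

```bash
python3 - <<'E'
from h import *
from rig import manip
manip.command_gripper(.08); p=manip.get_position(); 
manip.servo_line(p+.03*AX,O,rate=.05); manip.servo_line(p+.15*AX,O,rate=.15); manip.servo_line(p+.15*AX+np.array([-.03,0,.08]),O); manip.hold(.5)
print(manip.get_time(),manip.get_contact_force().round(1))
snap(manip,"w16");snap(manip,"s16","scene");snap(manip,"t16","top")
for n,b in (("s16",(270,370,420,540)),("t16",(245,345,160,260))):
    d,im=load(n); y0,y1,x0,x1=b; c=cv2.resize(im[y0:y1,x0:x1],None,fx=4,fy=4,interpolation=cv2.INTER_CUBIC)
    for h,r in ((.105,.029),(.0,.0235)):
        P=[proj(d,SEAT+h*AX+r*(np.cos(t)*OP+np.sin(t)*RY)) for t in np.linspace(0,2*np.pi,40)]
        cv2.polylines(c,[np.int32((np.array(P)-[x0,y0]+.5)*4)],True,(255,0,0),1)
    cv2.imwrite(f"pics/{n}c.png",c)
a=cv2.imread("pics/s16c.png");b=cv2.imread("pics/t16c.png");cv2.imwrite("pics/fin.png",np.hstack([a,b]) )
E
```

```text
35.1917 [-0.2 -0.3  0.4]
```

View pics/s16.png

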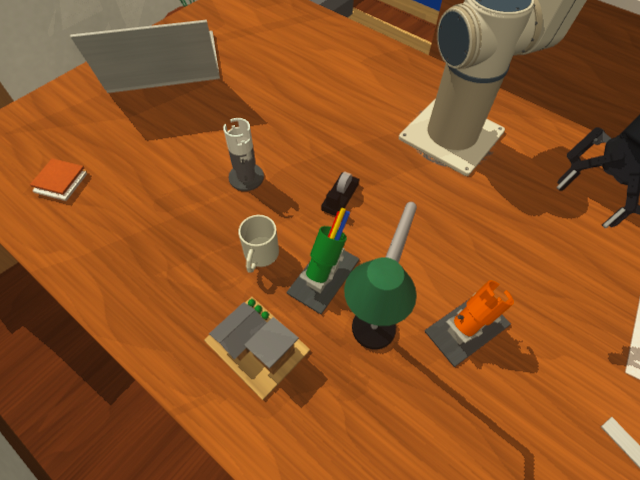

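View pics/fin.png

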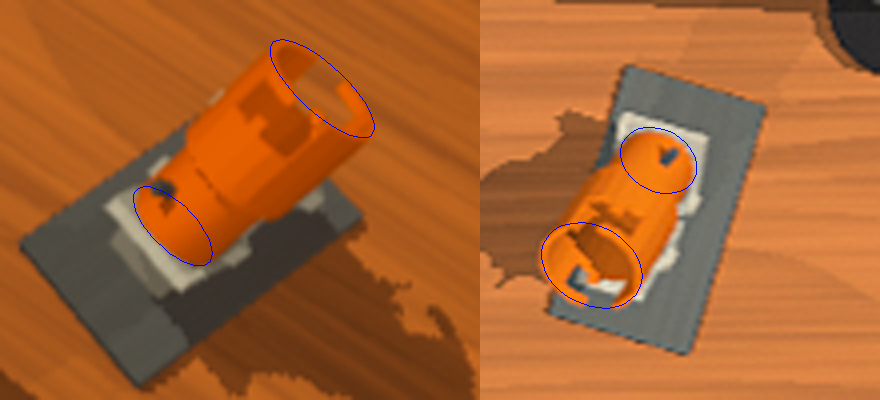

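The cup sits in the rest at (480,310), mouth up. The white cup on its base at (238,135), the lamp, mug, house, tape and full rest are all unmoved, and the gripper is clear. Handing in.

```bash
python3 -c "
from rig import manip
manip.sign_off(); print(manip.get_time())"
```

```text
the job is handed in; nothing more can be done
the job is handed in; nothing more can be done
```

The orange cup is lying mouth up in the empty rest, home in the saddles and against the end plate, and the job is handed in at about 35 s.

**What I did:**
- **Freeing it:** I gripped the cup across its plain walls, raised it 9 mm, turned it 42° anticlockwise and lifted it clear. The wrist force stayed within about 2 N of its weight, and the white cup stayed put.
- **Carrying it:** I went round the lamp on the robot's side and brought the cup in from the rest's open side.
- **Seating it:** I pressed it into the saddles and slid it along its axis to the end plate while still holding it. Then I eased the grip, let go and withdrew.

**Last checks:**
- **Cup position:** the predicted outline of a seated cup lies on the real cup within about 1–2 px in both fixed cameras, before and after release. The cup did not shift when the fingers opened.
- **Everything else:** the other objects look the same as at the start, and the gripper was touching nothing.

**One check was unclear:** the moment readings first suggested that only the foot saddle was touching. I pitched the held cup up to about 3° towards the upper saddle to test this, with push forces up to about 30 N. I then went back to the nominal angle. The readings did not settle whether both saddles were touching, so for that I relied on the camera match.

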